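Hold the blank ink cell in the light of the test bench

TASK

Throw the toggle lever of the light bench fully over to switch its lamp on; then take the tallest of the three glass ink cells out of the wooden rack, gripping it by its two frosted end faces only and never touching its clear faces. Hold it up in the light path between lamp and screen, about midway, upright, its middle level with and centred on the lens, clear faces square to the beam, without it touching the bench. Finish while still holding it there motionless between your fingers, with the lamp left on and the other cells and the ink bottles left where they stand.

Things in the scene. Friction and masses are not known exactly. Their poses are not given: they have to be found in the camera images.
- light_path (a point): The hold point: on the axis of the lamp's lens, midway between lamp and screen, 110 mm above the table, in free air. Its axes turn with the light bench: y along the beam towards the lamp, z up, x across the beam
- bench: Light bench, fixed, stands somewhere else each time; origin on the table under light_path, same axes. Base plate 12 mm thick, 110 mm across, from y -160 to +200 mm, bare between lamp and screen. Grey lamp: level cylinder of 37 mm radius round the beam, lens face at y = +82 mm, back at +185 mm. White upright screen 90 x 90 mm at y = -90 mm, top 159 mm above the table
- switch_hinge (a point): Hinge of the lamp's toggle lever, 34 mm above the table, in a grey box (50 mm along x, 70 mm along y, top 37 mm above the table) 105 mm in -x and 120 mm in +y from light_path, same axes: beside the lamp, on the robot's side. The lever swings about it in the bench's y-z plane
- switch_tip (a point): Centre of the dark steel ball (radius 13 mm) on the end of the toggle lever, 80 mm from the hinge; the rod is 10 mm thick
- switch (a joint): Toggle lever angle in rad: 0 = off (leaning 0.5 rad from vertical to the bench's -y), 1.0 = on (leaning 0.5 rad to +y, fully over). The heavy ball (lever 0.13 kg in all) lets it drop to the nearer end from either side of upright (0.5) and keeps it there; under 2 N at the ball moves it
- cell: The tall glass cell, to be held: 40 (x) by 24 (y) by 72 mm (z), plus a white cap 30 x 18 x 8 mm on top; 0.07 to 0.14 kg. Origin: centre of its underside. Frosted (matt whitish) faces, 24 mm wide, look to its own +x and -x; clear glass faces, 40 mm wide, to +y and -y. Stands loosely (1.5 mm play all round) in any one of the rack's sockets, 22 mm deep, underside 8 mm above the table
- cell_mid (a point): Middle of the tall cell's glass, 36 mm above its underside, axes as the cell: the point to bring to light_path
- rack: Wooden rack, fixed, 80 mm (x) by 200 mm (y) by 30 mm tall, origin under its centre; it stands somewhere else each time. Three sockets in a row at y = -60, 0 and +60 mm; the cells' frosted faces look to the rack's +x and -x
- short_a: Shorter glass cell (same footprint, 54 mm tall with its cap) in the rack: leave alone. Origin under its centre
- short_b: Another like short_a: leave alone
- ink_a: Loose dropper bottle, 34 mm diameter, 80 mm tall, near the rack: leave alone. Origin under its centre
- ink_b: Another dropper bottle near the rack, as ink_a
- ink_c: Another dropper bottle, as ink_a, near the light bench

How it is judged:
On the way, in this order (a step that is already met when the one before it is completed fails the run):
1. the lamp is switched on: lever fully over (value of joint switch above 0.85 rad), for 0.2 s.
2. the tall cell is lifted clear of the rack, held by both frosted faces (height (world z) of cell above 0.045 m and contact force between the fingers and cell_c1 above 0.8 N and contact force between the fingers and cell_c2 above 0.8 N), for 0.2 s.
At the end, for the whole second after the job is handed in: Lever above 0.85 rad. Fingers press both frosted faces (over 0.8 N each); cell off the bench, underside over 55 mm up, still. Middle of its glass within 8 mm of the beam sideways, 12 mm in height, 30 mm of midway along it; upright within 0.15 rad, clear faces square within 0.17 rad (value of joint switch above 0.85 rad and contact force between the fingers and cell_c1 above 0.8 N and contact force between the fingers and cell_c2 above 0.8 N and height (world z) of cell above 0.055 m and x of cell_mid in the frame of light_path between -0.008 and 0.008 m and y of cell_mid in the frame of light_path between -0.03 and 0.03 m and z of cell_mid in the frame of light_path between -0.012 and 0.012 m and angle between cell's own z axis and vertical below 0.15 rad and angle between the y axis of cell and the y axis of light_path, either way round below 0.17 rad and linear speed of cell below 0.02 m/s and contact force between cell and bench below 0.1 N); the arm keeps its last pose, push and grip.
It fails at once if a clear face of the tall cell is touched by the fingers (over 0.5 N) (contact force between the fingers and cell_c0 above 0.5 N).
It fails at once if the tall cell is knocked against the light bench (over 1 N) (contact force between cell and bench above 1 N).
It fails at once if a short cell or an ink bottle is moved by over 25 mm or tipped over (distance of any of short_a, short_b, ink_a, ink_b, ink_c from where it was at the start of the episode above 0.025 m or angle between any of short_a, short_b, ink_a, ink_b, ink_c's own z axis and vertical above 0.5 rad).
It also fails if it takes over 59 s, if anything falls off the work surface, if the arm or the gripper's body presses on something with over 40 N, if the wrist force passes 120 N, or if a joint passes its speed limit or range.

ROBOT

A 6-joint arm with a two-finger parallel gripper is mounted at the origin on the work surface. World frame = base frame: x ahead of the robot, y to its left, z up, the work surface at z = 0. Lengths are in m, angles in rad, forces in N, time in s.
With the tool pointing down it reaches from about 0.275 to 0.75 m from the base axis. Payload 10.2 kg.
Tool frame: the origin (TCP) lies midway between the tips of the shut fingers; the grasp point (between the pads) lies 19 mm behind it; z points along the fingers, y is the line along which they close (so a half turn about z gives the same grasp; the last joint's range is limited). The gripper opens to 88 mm and grips with 3 to 60 N. Pads are 18 mm wide; open, the fingers measure 123 mm over their backs; the gripper's body (75 mm by 187 mm) begins 45 mm behind the grasp point.
Start: joints at [0.911, 0.313, 1.498, -0, 1.331, -0.223], TCP at [0.222, 0.476, 0.239] pointing down, gripper open.
Joint ranges: [-2.94, 2.94], [-0.97, 2.17], [0.19, 2.56], [-1.23, 4.37], [0.02, 3.11], [-2.88, 2.88]. Speed limits (rad/s): [2.39, 2.39, 3.01, 3.14, 3.14, 3.14].

INTERFACE

Orientations are given as a rotation vector (axis times angle).
In Python, from workcell import env gives the robot as it stands. Calls block until the motion is done:
- env.move_ptp(position, orientation): joint-space move of the TCP to a pose.
- env.movel(position, attitude=None, vel=0.15): straight line of the TCP; attitude=None keeps the orientation; vel is the mean speed in m/s.
- env.move_joints(angles): joint-space move.
- env.gripper_to(opening, grasp_force=None): opening from 0.0 (shut) to 1.0 (fully open); grasp_force is the grip in N (None keeps the last); returns when the fingers have stopped.
- env.wait(seconds).
- env.ik(position, orientation): joint angles nearest the present ones, or None.
- env.get_obs(): the state.
- env.grab_frame(name): name is "side" or "top"; returns the picture (420x560x3 uint8, blue, green, red); there is no depth.
- env.camera_info(name): a dict with "vfov" (degrees; the focal length in pixels is half the picture's height over the tangent of half this angle, whatever the lens; pixels are square), "cx", "cy" (the principal point, pixels), "k1" (the pictures are not rectified: a ray, as slopes to the right and down, at radius r is drawn at 1 + k1 r^2 times it, then the intrinsics apply), "rvec" (rotation vector, rad) and "tvec" (3), from world to camera coordinates, as OpenCV has them. Camera axes: x right, y down, z forward; pixel columns grow to the right and rows downward; lengths in m; the calibration is good to about 2 mm. A picture is of the moment at which its call begins. camera_info takes no time and is no camera call.
A pose or a line that the arm cannot do raises env.PlanningError and nothing moves.
- env.hand_in(): hands the job in; it is judged then, once.
Trained networks look in the newest picture that a camera, given by its name, has taken for a name from the list of things; names that differ only in an ending like _2 or _b are one class to them, and where a whole thing is asked for, a point or a joint stands for the part that bears it (a point fixed in the world has none). Each returns a list of dicts, best first, with "score" (0 to 1); they miss things now and then, are a little off and sometimes report something else, mostly with a low value. They report only what shows in the picture. A call takes as long as a camera call.
- env.boxes_of(thing, camera): "point" ([column, row] in pixels, amid what is visible of it).
- env.regions_of(thing, camera): "pixels" (420x560 bool, what is visible of it) and "point" ([column, row] in pixels, amid what is visible of it).
- env.landmark_of(thing, camera): "point" ([column, row] in pixels: a listed point, or the origin of a listed thing).
The state is a dict: "time_s": time; "joints": joint angles; "dq": joint speeds; "joint_torque": joint torques, N m; "eef_pos": TCP position; "orientation": TCP orientation; "ft_force": force on the tool from outside, world axes, zero at the start; "ft_torque": the same for the moment, N m; "grip_width": opening from 0.0 (shut) to 1.0 (fully open); "finger_force": force on a finger pad.
Only numpy, scipy, OpenCV 4.12 (cv2) and the standard library are available. Lean on these libraries where they do the work, as an engineer would, in place of code of your own. Each camera call takes 0.05 s, during which the arm holds its last target. There are 200 camera calls.

## Working session

There is one attempt and no reset: what is moved stays moved. The work goes in short steps, each a Python script; the robot and the scene stay as the last script left them, time stands still between calls to the robot, and variables do not carry over. Pictures are saved under pics/ and viewed, at most 10 in all, crops included, and the job is handed in when it is done.

```bash
mkdir -p pics; cat > h.py <<'E'
import numpy as np, cv2
from workcell import env
def cam(n):
    c=env.camera_info(n); f=210/np.tan(np.radians(c["vfov"])/2)
    R=cv2.Rodrigues(np.array(c["rvec"],float))[0]
    return f,c["cx"],c["cy"],c["k1"],R,np.array(c["tvec"],float)
def proj(n,P):
    f,cx,cy,k,R,t=cam(n); q=np.atleast_2d(P)@R.T+t; s=q[:,:2]/q[:,2:]
    s=s*(1+k*(s**2).sum(1,keepdims=True)); return s*f+[cx,cy]
def ray(n,p):
    f,cx,cy,k,R,t=cam(n); d=(np.array(p,float)-[cx,cy])/f; s=d.copy()
    for _ in range(30): s=d/(1+k*(s@s))
    v=R.T@np.r_[s,1]; return -R.T@t, v/np.linalg.norm(v)
def atz(n,p,z):
    o,v=ray(n,p); return o+v*(z-o[2])/v[2]
def tri(p1,p2):
    A=np.zeros((3,3));b=np.zeros(3)
    for n,p in(("top",p1),("side",p2)):
        o,v=ray(n,p);M=np.eye(3)-np.outer(v,v);A+=M;b+=M@o
    return np.linalg.solve(A,b)
E
python3 - <<'E'
from h import *
np.set_printoptions(precision=3,suppress=True)
for n in("top","side"):
    cv2.imwrite(f"pics/{n}0.png",env.grab_frame(n))
    print(n,-cam(n)[4].T@cam(n)[5],cam(n)[0])
    for t in"light_path bench switch_hinge switch_tip cell cell_mid rack short_a ink_a".split():
        print(t,[(np.round(d["point"],1).tolist(),round(d["score"],2)) for d in env.landmark_of(t,n)[:4]])
E
```

```text
top [0.436 0.045 0.958] 426.2976191732619
light_path [([176.3, 206.8], 0.72), ([404.2, 149.1], 0.72)]
bench [([183.4, 213.3], 0.67), ([122.4, 250.9], 0.17)]
switch_hinge [([114.3, 251.5], 0.78)]
switch_tip [([121.8, 251.6], 0.55)]
cell [([417.2, 197.2], 0.94), ([174.7, 206.3], 0.2)]
cell_mid [([424.6, 193.9], 0.96)]
rack [([391.5, 203.0], 0.69)]
short_a [([368.7, 207.6], 0.81)]
ink_a [([394.9, 258.5], 0.75), ([202.4, 165.5], 0.66), ([405.2, 149.1], 0.53)]
side [ 0.28  -0.482  0.8  ] 457.97809190124946
light_path [([241.4, 142.6], 0.84), ([427.4, 325.2], 0.2)]
bench [([389.5, 346.2], 0.65), ([239.4, 178.7], 0.56)]
switch_hinge [([193.0, 141.2], 0.66)]
switch_tip [([190.1, 126.5], 0.69)]
cell [([383.9, 356.0], 0.84)]
cell_mid [([387.8, 346.5], 0.59), ([238.9, 143.3], 0.25), ([361.6, 330.3], 0.17)]
rack [([358.9, 331.9], 0.8)]
short_a [([344.7, 303.7], 0.97), ([360.0, 329.2], 0.78), ([385.7, 345.7], 0.64), ([299.8, 363.6], 0.16)]
ink_a [([429.2, 325.6], 0.9), ([303.0, 360.0], 0.72), ([292.6, 172.7], 0.53)]
```

View pics/top0.png

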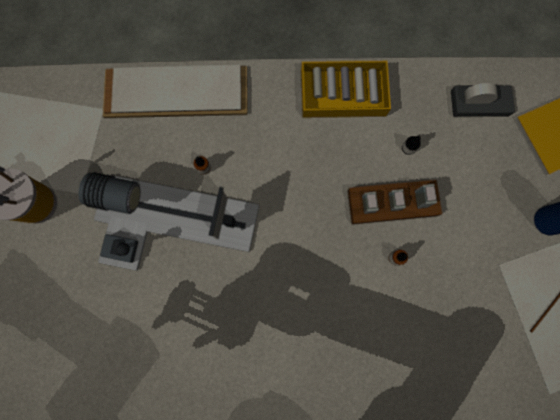

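View pics/side0.png

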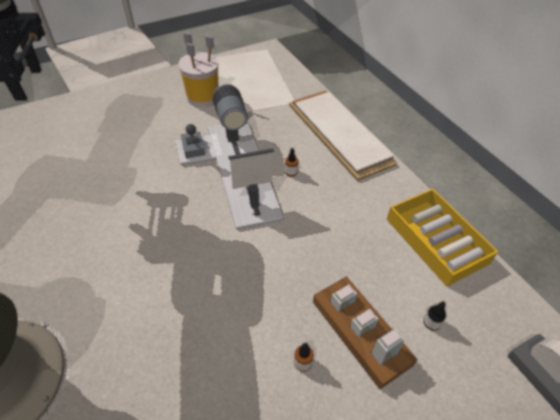

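The top view shows the bench at about (175,210), its lamp to the left (+y) and the lever box at (122,248). The rack is at (393,202), with the tall cell in its right-hand socket at (427,194). The side view confirms this, with the tall cell nearest at (388,345).

```bash
python3 - <<'E'
from h import *
np.set_printoptions(precision=4,suppress=True)
P={}
for n in("top","side"):
    env.grab_frame(n)
    for t in"light_path switch_hinge switch_tip cell cell_mid rack".split():
        L=env.landmark_of(t,n)
        if L:P[t,n]=L[0]["point"]
for t in"light_path switch_hinge switch_tip cell cell_mid rack".split():
    if (t,"top") in P and (t,"side") in P: 
        x=tri(P[t,"top"],P[t,"side"]);print(t,x,[np.linalg.norm(proj(n,x)[0]-P[t,n]).round(1) for n in("top","side")])
for t in("rack","bench"):
  for d in env.regions_of(t,"top")[:2]:
    m=d["pixels"].astype(np.uint8); ys,xs=np.nonzero(m)
    z=.03 if t=="rack" else .012
    Q=np.array([atz("top",p,z)[:2] for p in zip(xs,ys)],np.float32)
    r=cv2.minAreaRect(Q); print(t,round(d["score"],2),len(Q),r, cv2.boxPoints(r).tolist())
for n in"ink_a",:
  for d in env.landmark_of(n,"top"): print(n,atz("top",d["point"],0)[:2],d["score"])
im=cv2.imread("pics/top0.png")
a=cv2.resize(im[165:275,70:270],None,fx=4,fy=4,interpolation=cv2.INTER_CUBIC)[:,:800]
cv2.imwrite("pics/c1.png",a)
im=cv2.imread("pics/top0.png")
cv2.imwrite("pics/c2.png",cv2.resize(im[165:240,330:460],None,fx=6,fy=6,interpolation=cv2.INTER_CUBIC))
E
```

```text
light_path [0.5887 0.2476 0.1081] [np.float64(0.9), np.float64(0.8)]
switch_hinge [0.5156 0.3935 0.0416] [np.float64(1.1), np.float64(0.9)]
switch_tip [0.5044 0.3574 0.1051] [np.float64(1.3), np.float64(1.1)]
cell [ 0.6201 -0.2808 -0.0034] [np.float64(0.3), np.float64(0.4)]
cell_mid [ 0.6174 -0.282   0.0574] [np.float64(0.5), np.float64(0.7)]
rack [ 0.6055 -0.2202  0.0084] [np.float64(0.3), np.float64(0.3)]
rack 0.67 2269 ((0.6082834005355835, -0.21843981742858887), (0.08370839804410934, 0.2051548957824707), 3.992626905441284) [[0.5593885183334351, -0.11902555078268051], [0.5736730098724365, -0.3236825168132782], [0.6571782827377319, -0.3178540766239166], [0.6428937911987305, -0.11319711804389954]]
rack 0.66 294 ((0.6083574295043945, -0.1614442616701126), (0.04796724393963814, 0.03231747820973396), 3.570594072341919) [[0.5834140181541443, -0.14681054651737213], [0.5854267477989197, -0.1790653020143509], [0.6333008408546448, -0.1760779768228531], [0.6312881112098694, -0.14382322132587433]]Traceback (most recent call last):
  File "<stdin>", line 16, in <module>
  File "h.py", line 15, in atz
    o,v=ray(n,p); return o+v*(z-o[2])/v[2]
        ~~~^^^^^
  File "h.py", line 11, in ray
    f,cx,cy,k,R,t=cam(n); d=(np.array(p,float)-[cx,cy])/f; s=d.copy()
                  ~~~^^^
  File "h.py", line 4, in cam
    c=env.camera_info(n); f=210/np.tan(np.radians(c["vfov"])/2)
ValueError: time passes only in moves, steps and waits
```

```bash
sed -i 's/^def cam/import functools\n@functools.lru_cache\ndef cam/' h.py; python3 - <<'E'
from h import *
np.set_printoptions(precision=4,suppress=True)
im=cv2.imread("pics/top0.png");sd=cv2.imread("pics/side0.png")
env.grab_frame("top")
for t in("bench","light_path","switch_hinge"):
  for d in env.regions_of(t,"top")[:2]: print(t,d["score"],d["pixels"].sum(),d["point"])
for d in env.landmark_of("ink_a","top"): print("ink",atz("top",d["point"],0)[:2],round(d["score"],2))
def box(n,img,o,yaw,x0,x1,y0,y1,z,col,S,off):
    c,s=np.cos(yaw),np.sin(yaw)
    q=np.array([[x0,y0],[x1,y0],[x1,y1],[x0,y1]]);w=np.c_[q@np.array([[c,s],[-s,c]])+o,np.full(4,z)]
    cv2.polylines(img,[np.int32((proj(n,w)-off+.5)*S)],True,col,1)
off=np.array([70,165])
a=cv2.resize(im[165:275,70:270],None,fx=4,fy=4,interpolation=cv2.INTER_CUBIC)
o=np.array([.5887,.2476]);y=-.255
box("top",a,o,y,-.055,.055,-.16,.2,.012,(0,255,0),4,off)
box("top",a,o,y,-.13,-.08,.085,.155,.037,(0,0,255),4,off)
box("top",a,o,y,-.045,.045,-.09,-.09,.159,(255,0,0),4,off)
cv2.imwrite("pics/c1.png",a)
off=np.array([330,165])
b=cv2.resize(im[165:240,330:460],None,fx=6,fy=6,interpolation=cv2.INTER_CUBIC)
o=np.array([.6075,-.2190]);y=np.radians(4)
box("top",b,o,y,-.04,.04,-.1,.1,.03,(0,255,0),6,off)
box("top",b,o,y,-.02,.02,-.072,-.048,.08,(0,0,255),6,off)
box("top",b,o,y,-.015,.015,-.069,-.051,.088,(255,0,0),6,off)
off=np.array([290,260])
c=cv2.resize(sd[260:400,290:430],None,fx=4,fy=4,interpolation=cv2.INTER_CUBIC)
box("side",c,o,y,-.04,.04,-.1,.1,.03,(0,255,0),4,off)
box("side",c,o,y,-.02,.02,-.072,-.048,.08,(0,0,255),4,off)
cv2.imwrite("pics/c2.png",b);cv2.imwrite("pics/c3.png",c)
E
```

```text
bench 0.86 10226 [154.3, 212.0]
light_path 0.94 10121 [153.6, 217.5]
switch_hinge 0.79 10066 [155.3, 216.8]
switch_hinge 0.63 282 [370.3, 201.8]
ink [ 0.7342 -0.261 ] 0.71
ink [ 0.4773 -0.2199] 0.69
ink [0.7049 0.2146] 0.54
```

View pics/c1.png

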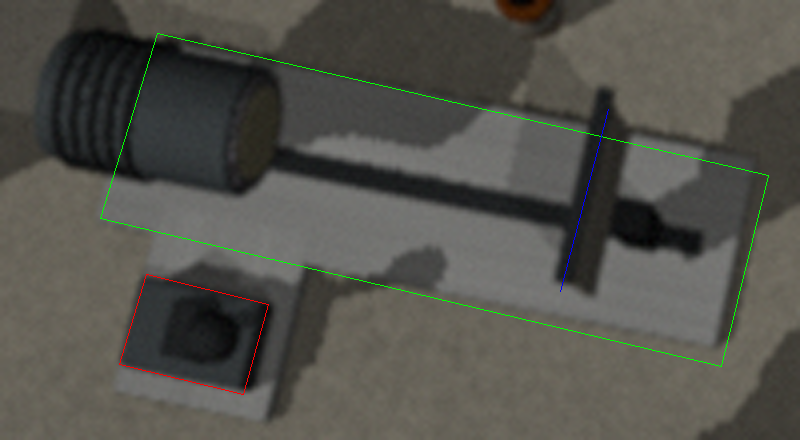

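View pics/c2.png

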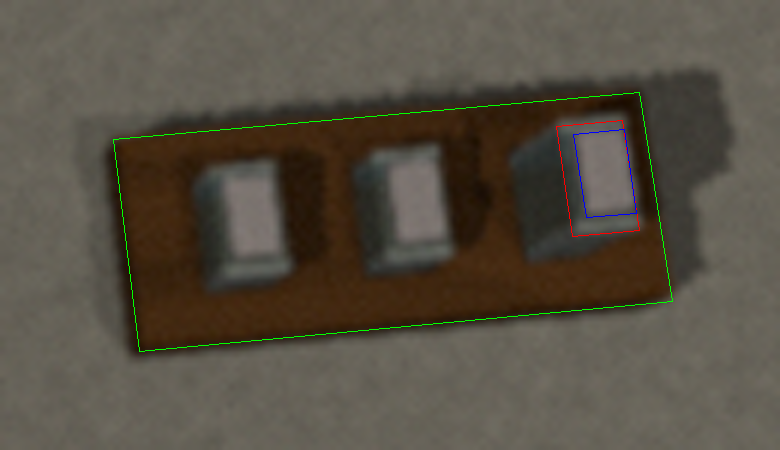

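View pics/c3.png

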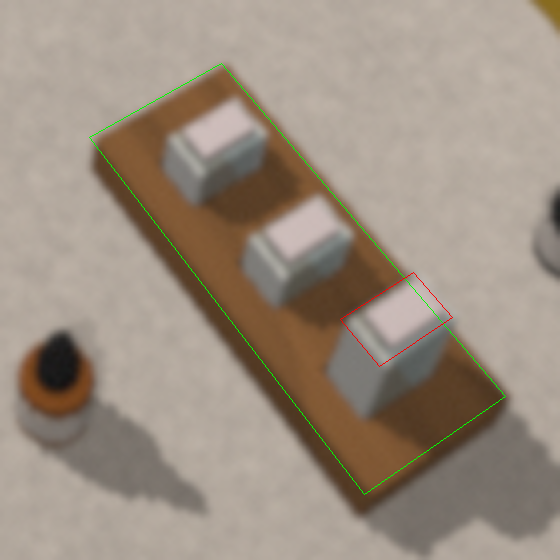

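The rack outline matches within about 1 mm. The bench yaw is slightly off: the lower plate edge in the crop runs (100,215)–(719,346). I'll refit it using hand-picked points.

```bash
cat > fit.py <<'E'
from h import *
from scipy.optimize import least_squares
np.set_printoptions(precision=4,suppress=True)
T=lambda u,v:(u/4+70-.5,v/4+165-.5)
obs=[("top",(.055,-.16,.012),T(757,157)),("top",(-.055,-.16,.012),T(719,344)),("top",(0,.082,.11),T(254,130)),
("top",(.045,-.09,.159),T(604,90)),("top",(-.045,-.09,.159),T(562,281))]
B={"light_path":(0,0,.11),"switch_hinge":(-.105,.12,.034),"switch_tip":(-.105,.12-.08*np.sin(.5),.034+.08*np.cos(.5))}
for n in("top","side"):
    env.grab_frame(n)
    for t in B:
        L=env.landmark_of(t,n)
        if L: obs.append((n,B[t],L[0]["point"]))
def W(p,b): c,s=np.cos(p[2]),np.sin(p[2]); b=np.array(b);return np.r_[p[0]+c*b[0]-s*b[1],p[1]+s*b[0]+c*b[1],b[2]]
f=lambda p:np.concatenate([proj(n,W(p,b))[0]-q for n,b,q in obs])
r=least_squares(f,[.5887,.2476,-.23],loss="soft_l1")
print(r.x); print(f(r.x).reshape(-1,2).round(1).tolist())
im={n:cv2.imread(f"pics/{n}0.png") for n in("top","side")}
out=[]
for n,off,S in(("top",(70,165),4),("side",(160,70),4)):
    h,w=(110,200) if n=="top" else (160,135)
    a=cv2.resize(im[n][off[1]:off[1]+h,off[0]:off[0]+w],None,fx=S,fy=S,interpolation=cv2.INTER_CUBIC)
    for x0,x1,y0,y1,z,c in((-.055,.055,-.16,.2,.012,(0,255,0)),(-.13,-.08,.085,.155,.037,(0,0,255)),(-.045,.045,-.09,-.09,.159,(255,0,0))):
        w=np.array([W(r.x,(x,y,z)) for x,y in((x0,y0),(x1,y0),(x1,y1),(x0,y1))])
        cv2.polylines(a,[np.int32((proj(n,w)-off+.5)*S)],True,c,1)
    th=np.linspace(0,6.28,40);w=np.array([W(r.x,(.037*np.cos(t),.082,.11+.037*np.sin(t))) for t in th])
    cv2.polylines(a,[np.int32((proj(n,w)-off+.5)*S)],True,(0,255,255),1)
    out.append(a)
a,b=out; b=cv2.resize(b,(int(b.shape[1]*600/b.shape[0]),600)) if b.shape[0]>600 else b
cv2.imwrite("pics/f1.png",a);cv2.imwrite("pics/f2.png",b)
E
python3 fit.py
```

```text
[ 0.5953  0.2505 -0.23  ]
[[1.2, -0.1], [0.2, 1.0], [2.7, -0.1], [-0.7, 0.3], [-1.0, -1.8], [1.1, -2.2], [2.1, -0.8], [-295.2, 49.3], [0.5, -1.7], [-1.2, 0.6], [-51.5, -51.0]]
```

View pics/f1.png

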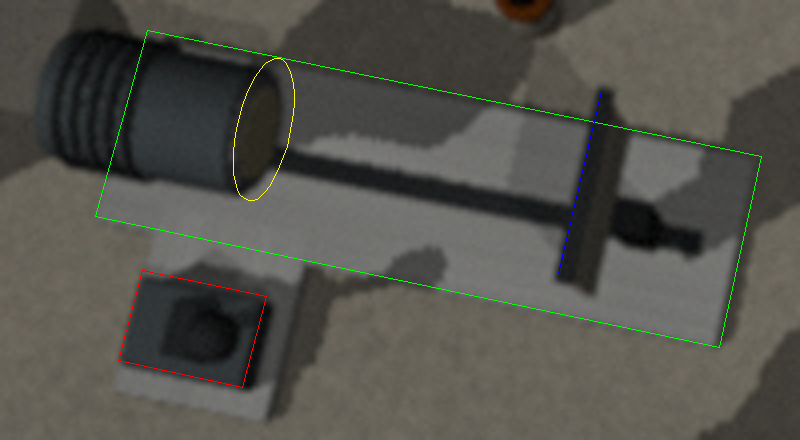

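View pics/f2.png

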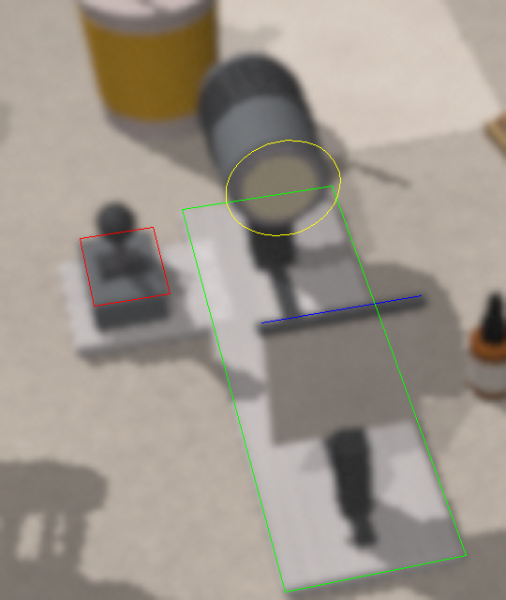

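The refined overlays fit both views within 1–2 mm, so I adopt the bench pose (0.5945, 0.251, -0.23). Next I throw the lever.

```bash
cat >> h.py <<'E'
BP=(.5945,.251,-.23); RP=(.6075,-.219,np.radians(4))
def W(p,b):
    c,s=np.cos(p[2]),np.sin(p[2]); return np.array([p[0]+c*b[0]-s*b[1],p[1]+s*b[0]+c*b[1],b[2]])
def down(a,pos):
    "tool down, closing line at world angle a; pick the half turn with the smaller joint-6 travel"
    best=None
    for k in(0,np.pi):
        y=np.array([np.cos(a+k),np.sin(a+k),0]);z=np.array([0,0,-1.])
        rv=cv2.Rodrigues(np.c_[np.cross(y,z),y,z])[0].ravel(); q=env.ik(pos,rv)
        if q is not None:
            d=abs(np.array(q)-env.get_obs()["joints"]).max()
            if best is None or d<best[0]: best=(d,rv)
    return best[1]
E
python3 - <<'E'
from h import *
np.set_printoptions(precision=3,suppress=True)
env.gripper_to(0.0,10)
s=W(BP,(-.105,.005,.21)); o=down(BP[2]+np.pi/2,s)
env.move_ptp(s,o); s[2]=.085; env.movel(s,o,vel=.15)
print(env.get_obs()["ft_force"])
env.movel(W(BP,(-.105,.124,.085)),o,vel=.12)
print(env.get_obs()["ft_force"],env.get_obs()["eef_pos"])
env.movel(W(BP,(-.105,.10,.085)),o,vel=.15)
env.movel(W(BP,(-.105,.10,.24)),o,vel=.25)
ob=env.get_obs();print(ob["time_s"],ob["ft_force"])
im=env.grab_frame("side"); cv2.imwrite("pics/lamp.png",cv2.resize(im[60:260,120:340],None,fx=2.5,fy=2.5))
E
```

```text
[-0.945  0.223  0.62 ]
[-0.495  0.304 -0.492] [0.521 0.395 0.085]
8.2167 [ 0.455 -0.312  0.595]
```

View pics/lamp.png

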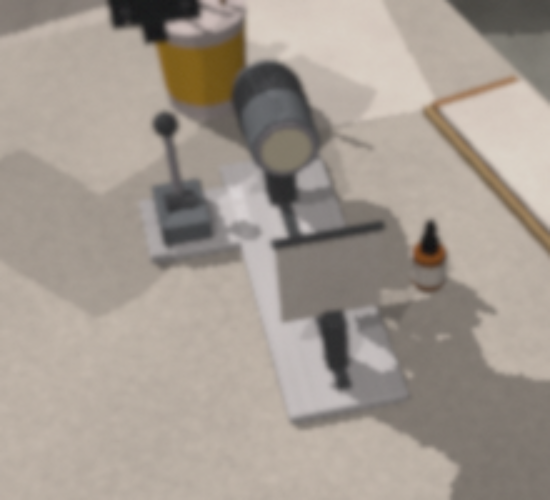

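The lever now leans away, with its ball at about (186,110) in the full image. I'll check that against the predicted "on" position, then grasp the cell.

```bash
python3 - <<'E'
from h import *
np.set_printoptions(precision=3,suppress=True)
for v in(.5,.85,1.0): print(v,proj("side",W(BP,(-.105,.12+.08*np.sin(v-.5),.034+.08*np.cos(v-.5)))))
env.gripper_to(1.0,6)
c=W(RP,(0,-.06,.22)); o=down(RP[2],c)
env.move_ptp(c,o); c[2]=.12; env.movel(c,o,vel=.25); c[2]=.038; env.movel(c,o,vel=.1)
print(env.get_obs()["ft_force"])
env.gripper_to(0.0,6); env.wait(.2)
ob=env.get_obs(); print(ob["time_s"],ob["grip_width"],ob["grip_width"]*88,ob["finger_force"],ob["ft_force"],ob["eef_pos"])
im=env.grab_frame("side"); cv2.imwrite("pics/grasp.png",cv2.resize(im[230:420,260:460],None,fx=3,fy=3))
E
```

```text
0.5 [[188.142 115.591]]
0.85 [[186.822 110.341]]
1.0 [[186.48  109.315]]
[-0.634  0.357  0.917]
14.4333 0.4566951124913251 40.18916989923661 5.999046597989945 [3.11  0.74  0.233] [ 0.612 -0.279  0.038]
```

View pics/grasp.png

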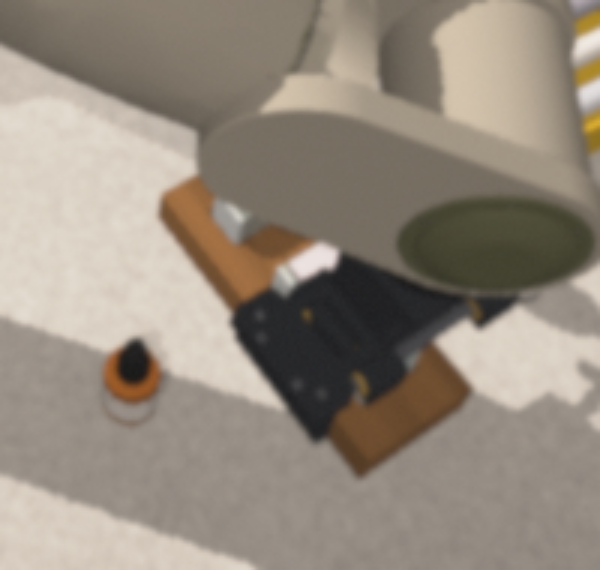

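The lever is on, and the gripper holds the cell at a 40 mm width with the bottle and short cells undisturbed. I'll firm up the grip, lift, and carry it to the hold point.

```bash
python3 - <<'E'
from h import *
np.set_printoptions(precision=3,suppress=True)
env.gripper_to(0.0,18)
p=np.array(env.get_obs()["eef_pos"]); p[2]=.26; env.movel(p,vel=.1); env.wait(.2)
ob=env.get_obs(); print(ob["time_s"],ob["grip_width"]*88,ob["finger_force"],ob["ft_force"])
h=W(BP,(0,0,.26)); o=down(BP[2],h); env.movel(h,o,vel=.12)
z=.110+.038-.044; h[2]=z; env.movel(h,o,vel=.06); env.wait(.5)
ob=env.get_obs(); print(ob["time_s"],ob["grip_width"]*88,ob["finger_force"],ob["ft_force"],ob["eef_pos"],h)
for n in("top","side"):
    im=env.grab_frame(n)
    for t in("cell_mid","switch_tip"): print(n,t,[(d["point"],round(d["score"],2)) for d in env.landmark_of(t,n)[:2]])
    print(proj(n,W(BP,(0,0,.11))))
    x,y=(70,130) if n=="top" else (150,60)
    cv2.imwrite(f"pics/end_{n}.png",cv2.resize(im[y:y+180,x:x+220],None,fx=3,fy=3))
E
```

```text
17.2667 39.583425714134215 17.994871224509552 [-0.402 -0.02  -1.335]
25.0833 39.82279560613837 17.99497980508022 [-0.108 -0.143 -1.114] [0.595 0.251 0.104] [0.595 0.251 0.104]
top cell_mid []
top switch_tip []
[[174.516 205.437]]
side cell_mid [([242.2, 141.5], 0.9)]
side switch_tip [([185.9, 109.8], 0.58), ([289.0, 174.2], 0.54)]
[[242.149 142.146]]
```

View pics/end_side.png

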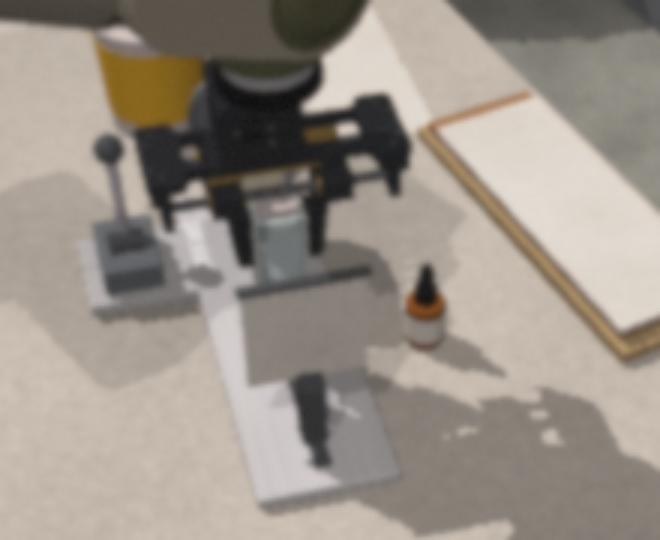

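The cell hangs upright between lamp and screen, with its middle at (242.2,141.5) against the predicted (242.1,142.1). The lever ball at (186,110) shows the lamp is still on. Handing in.

```bash
python3 -c "
from h import *
print(env.hand_in())"
```

```text
the job is handed in; nothing more can be done
None
```

The job is handed in: the lever is fully over, and the tall cell is held by its frosted faces within about 1 px of the estimated hold point in the side view (the top view couldn't see it). `hand_in()` returned no verdict.

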